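Return four candles to their own holders on the craft shop display

ROBOT

A 7-joint arm with a two-finger parallel gripper is mounted at the origin on the work surface. World frame = base frame: x ahead of the robot, y to its left, z up, the work surface at z = 0. Lengths are in m, angles in rad, forces in N, time in s.
With the tool pointing down it reaches from about 0.425 to 0.925 m from the base axis. Payload 6.8 kg.
Tool frame: the origin (TCP) lies midway between the tips of the shut fingers; the grasp point (between the pads) lies 19 mm behind it; z points along the fingers, y is the line along which they close (so a half turn about z gives the same grasp; the last joint's range is limited). The gripper opens to 85 mm and grips with 20 to 120 N. Pads are 22 mm wide; open, the fingers measure 114 mm over their backs; the gripper's body (76 mm by 85 mm) begins 54 mm behind the grasp point. The pads swing forward as they close: fully open they stand 13 mm farther back than shut.
Start: joints at [-1.387, 0.477, 0.022, 1.555, -0.011, 1.109, -0.083], TCP at [0.194, 0.646, 0.231] pointing down, gripper open.
Joint ranges: [-2.96, 2.96], [-0.34, 2.1], [-1.41, 1.46], [0.24, 2.44], [-1.37, 4.51], [0.17, 1.92], [-2.96, 2.96]. Speed limits (rad/s): [2.39, 2.39, 3.14, 3.14, 3.14, 3.14, 3.14].

INTERFACE

Orientations are given as a rotation vector (axis times angle).
In Python, from plant import monitor, viewer, arm gives the robot as it stands. The module is installed in compiled form; this text tells all that it offers.
- The arm moves only by the tool jog_arm, never from a script. Its argument "motion" is a list of rows, each an object with "offset": the shift along the tool's x, y, z in cm, a list of three; "turn": the turn about the tool's z in rad. In form: [{"offset": [x, y, z], "turn": turn}, ...]. A call has 1 to 8 rows; each row shifts and turns the commanded pose from where the row before left it, along the tool's axes as they then stand; what a row does not reach is not made up. A row lasts 1/8 s, in which the tool goes at most 62.5 mm and 10.7 degrees, less where a joint would pass 70% of its speed; a pose out of reach is approached as far as the arm can. A call is refused whole if a number of a shift passes 6.25 or a number of a turn 0.188, either way. A call with a gripper value outside its range is refused whole. "gripper" is the opening, from 0 (shut) to 1 (fully open), set as the call begins (left out, the last holds). The fingers move at their own pace and stop on an object; "grip_force" is the grip in N (left out, the last holds). Time passes only in rows, so rows that do not move let the fingers close. It gives the time, the measured TCP pose, the force, the opening and the grip force at its end, in the units of the state.
- monitor.sense(): the state, without advancing time (a new reading comes with each control period).
- viewer.get_image(name): name is "scene" or "top" or "wrist"; returns the picture (384x512x3 uint8, red, green, blue); there is no depth.
- viewer.camera_info(name): a dict with "fx", "fy", "cx", "cy" (pixels), "k1" (the pictures are not rectified: a ray, as slopes to the right and down, at radius r is drawn at 1 + k1 r^2 times it, then the intrinsics apply), "R" (3x3) and "t" (3): a world point X has camera coordinates R X + t; the wrist camera has in their place "T_tool_cam" (4x4, takes a point from camera to tool coordinates, whose origin is the TCP and whose axes are the flange's). Camera axes: x right, y down, z forward; pixel columns grow to the right and rows downward; lengths in m; the calibration is good to about 2 mm. A picture is of the moment at which its call begins: read the wrist's pose just before it. camera_info takes no time and is no camera call.
- arm.finish_job(): hands the job in; it is judged then, once.
The state is a dict: "t": time; "qpos": joint angles; "joint_vel": joint speeds; "joint_efforts": joint torques, N m; "position": TCP position; "eef_rot": TCP orientation; "ft_force": force on the tool from outside, world axes, zero at the start; "wrist_torque": the same for the moment, N m; "width": opening from 0.0 (shut) to 1.0 (fully open); "grip_force": force on a finger pad.
Only numpy, scipy, OpenCV 4.12 (cv2) and the standard library are available. Lean on these libraries where they do the work, as an engineer would, in place of code of your own. Each camera call takes 0.05 s, during which the arm holds its last target. There are 200 camera calls.

TASK

The four unlit candles stand mixed up among their holders on the leather runner. Stand each one upright in the holder made for it, fully down on the holder's floor and roughly centred: the wide round pillar in the round stoneware dish, the slim pillar in the seat of the log, the square block in the square slate tray and the oblong block in the oblong wooden tray, the last two with their sides in line with the tray's. Set the candles down gently without dropping them, leave the holders where they stand, and do not push or tip the clay hen and the clay owl that stand among them.

Things in the scene. Friction and masses are not known exactly. Their poses are not given: they have to be found in the camera images.
- candle_wide: Wide round pillar: ivory wax candle with a brown paper band low down and a 6 mm wick; diameter 64, height 70 without the wick, about 210 g. Origin: centre of the underside, z up. Belongs in dish_wide. (sizes in mm)
- candle_slim: Slim round pillar: ivory wax candle with a brown paper band low down and a 6 mm wick; diameter 38, height 100 without the wick, about 110 g. Origin: centre of the underside, z up. Belongs in log_slim. (sizes in mm)
- candle_square: Square block candle: ivory wax candle with a brown paper band low down and a 6 mm wick; 56 by 56, height 80 without the wick, about 230 g. Origin: centre of the underside, z up. x and y are square to its sides. Belongs in tray_square. (sizes in mm)
- candle_oblong: Oblong block candle: ivory wax candle with a brown paper band low down and a 6 mm wick; 76 along its x, 38 along its y, height 85 without the wick, about 220 g. Origin: centre of the underside, z up. Belongs in tray_oblong. (sizes in mm)
- dish_wide: Low round grey stoneware dish, 98 across, 20 high, loose, about 450 g. Origin: centre of the underside, z up. Its flat inner floor lies 8 above the underside, 82 across, inside a 12 high rim. (sizes in mm)
- log_slim: Short upright piece of log with dark bark and a round seat cut in its pale top, 86 across, 50 high, loose, about 400 g. Origin: centre of the underside, z up. The seat is 56 across and 12 deep, its flat floor 38 above the underside. (sizes in mm)
- tray_square: Square dark slate tray on two wooden feet, 86 by 86, 26 high, loose, about 450 g. Origin: centre of the underside, z up. Its flat inner floor lies 14 above the underside and is 74 by 74 inside a 6 wide, 12 high rim. x and y are square to its sides. (sizes in mm)
- tray_oblong: Oblong dark wooden tray on two feet, 106 along its x, 68 along its y, 26 high, loose, about 450 g. Origin: centre of the underside, z up. Its flat inner floor lies 14 above the underside and is 94 by 56 inside a 6 wide, 12 high rim. (sizes in mm)
- clay_hen: Small light-brown clay hen, 45 across the body, up to 60 over the tail, 69 high, loose, about 120 g: not part of the job, stands among the candles. Origin: centre of the underside, z up. (sizes in mm)
- clay_owl: Small dark-brown clay owl, 50 across, 70 high, loose, about 130 g: not part of the job, stands among the candles. Origin: centre of the underside, z up. (sizes in mm)
Things that resemble listed ones, but are neither listed nor needed, are in the scene too. Leave any blue look-alike of the log_slim alone. Leave any turquoise look-alike of the dish_wide alone.

How it is judged:
At the end, for the whole second after the job is handed in: Each candle stands released, still and upright (0.1 rad) on the floor of its own holder, height within 4 mm, centre within 15 mm of the holder's; square and oblong candles in line with their trays within 0.22 rad (square: any way round); every holder level and within 30 mm of its start (z of candle_wide in the frame of dish_wide between 0.004 and 0.012 m and horizontal distance between candle_wide and dish_wide below 0.015 m and angle between each of candle_wide, dish_wide, candle_slim, log_slim, candle_square, tray_square, candle_oblong, tray_oblong's own z axis and vertical below 0.1 rad and linear speed of each of candle_wide, candle_slim, candle_square, candle_oblong below 0.02 m/s and distance of each of dish_wide, log_slim, tray_square, tray_oblong from where it was at the start of the episode below 0.03 m and z of candle_slim in the frame of log_slim between 0.034 and 0.042 m and horizontal distance between candle_slim and log_slim below 0.015 m and z of candle_square in the frame of tray_square between 0.01 and 0.018 m and horizontal distance between candle_square and tray_square below 0.015 m and z of candle_oblong in the frame of tray_oblong between 0.01 and 0.018 m and horizontal distance between candle_oblong and tray_oblong below 0.015 m and (angle between the x axis of candle_square and the x axis of tray_square, either way round below 0.22 rad or angle between the x axis of candle_square and the y axis of tray_square, either way round below 0.22 rad) and angle between the x axis of candle_oblong and the x axis of tray_oblong, either way round below 0.22 rad); the robot touches nothing.
It fails at once if the clay hen is shifted more than 30 mm or tipped (distance of clay_hen from where it was at the start of the episode above 0.03 m or angle between clay_hen's own z axis and vertical above 0.35 rad).
It fails at once if the clay owl is shifted more than 30 mm or tipped (distance of clay_owl from where it was at the start of the episode above 0.03 m or angle between clay_owl's own z axis and vertical above 0.35 rad).
It fails at once if a candle is dropped (moves faster than 0.6 m/s while no finger touches it, a fall of about 2 cm) ((contact force between candle_wide and the fingers below 0.01 N and linear speed of candle_wide above 0.6 m/s) or (contact force between candle_slim and the fingers below 0.01 N and linear speed of candle_slim above 0.6 m/s) or (contact force between candle_square and the fingers below 0.01 N and linear speed of candle_square above 0.6 m/s) or (contact force between candle_oblong and the fingers below 0.01 N and linear speed of candle_oblong above 0.6 m/s)).
It also fails if it takes over 112 s, if anything falls off the work surface, if the arm or the gripper's body presses on something with over 40 N, if the wrist force passes 120 N, or if a joint passes its speed limit or range.

## Working session

There is one attempt and no reset: what is moved stays moved. The work goes in short steps, Python scripts to look and compute and a tool call to move; the robot and the scene stay as the last step left them, time stands still between calls to the robot, and variables do not carry over. Pictures are saved under pics/ and viewed, at most 14 in all, crops included, and the job is handed in when it is done.

Besides the shell and the picture viewer there is one more tool, called after "Emit:" in YAML: its name, and indented under it one key for each argument. jog_arm: Moves the arm, as the interface text tells. Its arguments: {"type":"object","properties":{"motion":{"type":"array","items":{"type":"object","properties":{"offset":{"type":"array","items":{"type":"number"}},"turn":{"type":"number"}}}},"gripper":{"type":"number"},"grip_force":{"type":"number"}},"required":["motion"]}

```bash
mkdir -p pics; cat > h.py <<'E'
import numpy as np, cv2
from plant import monitor, viewer, arm
from scipy.spatial.transform import Rotation as Ro
def save(n,f):
    im=viewer.get_image(n); cv2.imwrite('pics/'+f+'.png',im[:,:,::-1]); return im
def cam(n,st=None):
    c=viewer.camera_info(n)
    if n=='wrist':
        T=np.eye(4);T[:3,:3]=Ro.from_rotvec(st['eef_rot']).as_matrix();T[:3,3]=st['position']
        M=np.linalg.inv(T@np.array(c['T_tool_cam']));c['R']=M[:3,:3];c['t']=M[:3,3]
    c['R']=np.array(c['R']);c['t']=np.array(c['t']);return c
def ray(c,uv):
    x=np.array([(uv[0]-c['cx'])/c['fx'],(uv[1]-c['cy'])/c['fy']]);u=x.copy()
    for _ in range(20): u=x/(1+c['k1']*(u@u))
    return -c['R'].T@c['t'], c['R'].T@np.array([u[0],u[1],1])
def onz(c,uv,z):
    o,d=ray(c,uv);return o+d*(z-o[2])/d[2]
def proj(c,X):
    p=c['R']@np.array(X)+c['t'];u=p[:2]/p[2];u=u*(1+c['k1']*(u@u));return np.array([u[0]*c['fx']+c['cx'],u[1]*c['fy']+c['cy']])
E
python3 - <<'E'
from h import *
np.set_printoptions(precision=3,suppress=True)
s=monitor.sense();print(s)
save('scene','s0');save('top','t0')
for n in('scene','top'):
    c=cam(n);print(c, -c['R'].T@c['t'])
print(viewer.camera_info('wrist'))
E
```

```text
{'t': 0.0, 'qpos': array([-1.387,  0.478,  0.022,  1.556, -0.011,  1.109, -0.083]), 'joint_vel': array([-0.001, -0.001,  0.   , -0.001, -0.001, -0.001, -0.001]), 'joint_efforts': array([ -0.001, -59.648,   1.608, -28.119,   0.012,   0.01 ,  -0.   ]), 'position': array([0.194, 0.646, 0.23 ]), 'eef_rot': array([-0.457, -3.108,  0.003]), 'ft_force': array([-0.669,  0.289, -0.357]), 'wrist_torque': array([ 0.024,  0.052, -0.002]), 'grip_force': 0.0, 'width': 0.9992903685609308}
{'fx': 393.73704574888933, 'fy': 393.73704574888933, 'cx': 258.95880745977036, 'cy': 190.42735459732145, 'k1': -0.003200284063913592, 'R': array([[-0.328,  0.945, -0.002],
       [ 0.782,  0.27 , -0.562],
       [-0.531, -0.186, -0.827]]), 't': array([ 0.149, -0.322,  1.342])} [1.012 0.195 0.929]
{'fx': 407.04366815021547, 'fy': 407.04366815021547, 'cx': 255.60475380396215, 'cy': 188.32658182818506, 'k1': -0.012329140538743876, 'R': array([[ 0.009, -1.   ,  0.03 ],
       [-0.99 , -0.013, -0.142],
       [ 0.142, -0.028, -0.989]]), 't': array([-0.025,  0.484,  1.171])} [0.313 0.014 1.228]
{'fx': 266.6191817603649, 'fy': 266.6191817603649, 'cx': 254.81532850904992, 'cy': 195.8705254986943, 'k1': -0.018328835927479078, 'T_tool_cam': array([[-0.001, -0.953, -0.302,  0.077],
       [ 1.   , -0.001,  0.001, -0.001],
       [-0.001, -0.302,  0.953, -0.143],
       [ 0.   ,  0.   ,  0.   ,  1.   ]])}
```

View pics/t0.png

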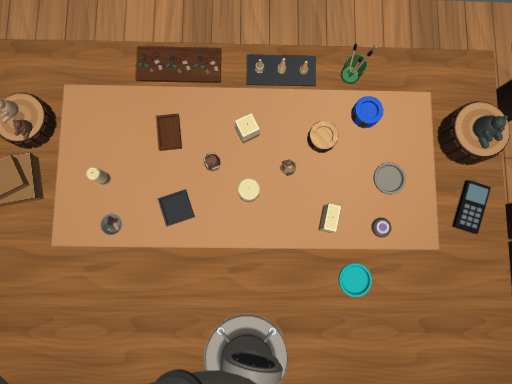

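View pics/s0.png

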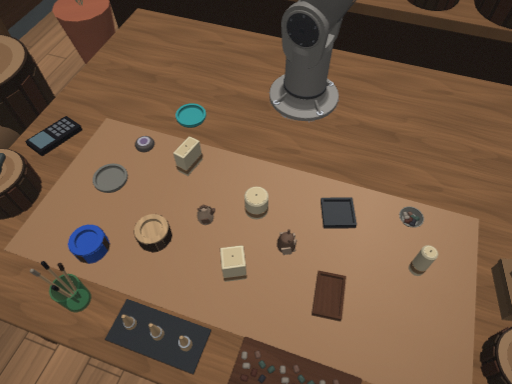

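The top view shows:
- **Candles:** wide (249,190), slim (97,176), square (247,127), oblong (330,218).
- **Holders:** grey dish (389,178), log (323,136), square tray (176,207), oblong tray (169,131).
- **Look-alikes to leave:** blue log (368,111) and turquoise dish (355,280).
- **Figures:** owl, dark, at (212,161); hen, light, at (288,167).

Next I'll measure these and look at an enlarged crop.

```bash
cat > m.py <<'E'
from h import *
np.set_printoptions(precision=3,suppress=True)
im=cv2.imread('pics/t0.png');hsv=cv2.cvtColor(im,cv2.COLOR_BGR2HSV);c=cam('top')
bg=np.median(im[230:245,150:300].reshape(-1,3),0);print('bg',bg)
def blob(mask,seed):
    n,l,st,ce=cv2.connectedComponentsWithStats(mask.astype(np.uint8))
    w=l[seed[1]-8:seed[1]+9,seed[0]-8:seed[0]+9];k=np.bincount(w[w>0]).argmax() if (w>0).any() else 0
    if k==0:return None
    cs,_=cv2.findContours((l==k).astype(np.uint8),cv2.RETR_EXTERNAL,cv2.CHAIN_APPROX_NONE);return cs[0][:,0,:]
ivory=(hsv[:,:,2]>215)&(hsv[:,:,1]<90)
diff=np.abs(im.astype(int)-bg).sum(2)>60
for n,s,z,m in [('wide',(249,190),.07,ivory),('slim',(97,176),.1,ivory),('square',(247,127),.08,ivory),('oblong',(332,216),.085,ivory),
 ('dish',(389,178),.02,diff),('log',(323,136),.05,diff),('trsq',(176,207),.026,diff),('trob',(169,131),.026,diff),('owl',(212,161),.04,diff),('hen',(288,167),.04,diff)]:
    p=blob(m,s)
    if p is None: print(n,None);continue
    q=np.array([onz(c,a,z)[:2] for a in p]);r=cv2.minAreaRect((q*1000).astype(np.float32))
    print(n,'px',p.min(0),p.max(0),'rect mm',np.round(r[0]),np.round(r[1]),round(r[2],1))
v=cv2.resize(im[90:260,60:440],None,fx=2.1,fy=2.1,interpolation=cv2.INTER_CUBIC);cv2.imwrite('pics/t0c.png',v)
E
python3 m.py; python3 -c "
from h import *
print(Ro.from_rotvec(monitor.sense()['eef_rot']).as_matrix().round(3))"
```

```text
bg [ 98. 145. 198.]
wide px [239 179] [258 198] rect mm [479.   2.] [55. 55.] 0.7
slim px [ 87 168] [ 97 179] rect mm [511. 439.] [32. 28.] 3.7
square px [235 113] [258 136] rect mm [666.   9.] [54. 53.] 26.7
oblong px [324 204] [340 231] rect mm [ 398. -235.] [35. 74.] 77.8
dish px [373 162] [405 194] rect mm [ 525. -426.] [96. 99.] 44.1
log px [307 127] [334 152] rect mm [ 629. -205.] [89. 63.] 44.6
trsq px [157 189] [194 226] rect mm [426. 215.] [89. 89.] 19.3
trob px [155 113] [181 150] rect mm [656. 246.] [113.  72.] 7.0
owl px [203 153] [220 171] rect mm [562. 112.] [53. 51.] 72.1
hen px [280 159] [295 175] rect mm [ 549. -114.] [49. 45.] 0.0
[[-0.958  0.288 -0.   ]
 [ 0.288  0.958 -0.002]
 [-0.    -0.002 -1.   ]]
```

View pics/t0c.png

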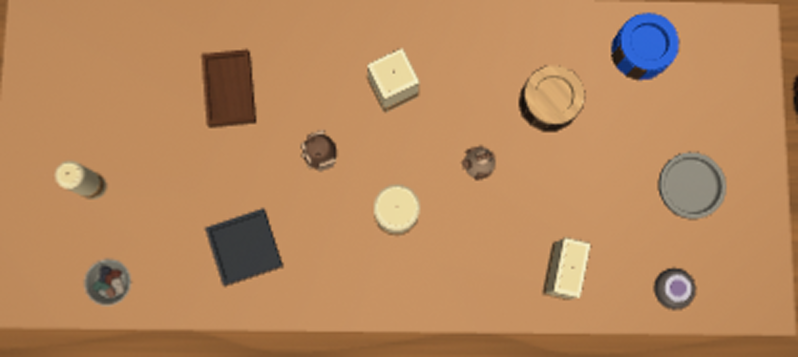

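The crop confirms all four candles and their holders. The natural log (crop 555,95) and the grey dish (crop 692,185) fit the descriptions, while the blue and turquoise ones are the look-alikes. The slim candle comes first, so I'm moving over it for a wrist look.

Emit:
jog_arm:
  motion:
    - {"offset":[-5.2,-1.5,0]}
    - {"offset":[-5.2,-1.5,0]}
    - {"offset":[-5.2,-1.5,0]}
    - {"offset":[-5.2,-1.5,0]}
    - {"offset":[-5.2,-1.5,0]}
    - {"offset":[-5.2,-1.5,0]}
    - {"offset":[-5.2,-1.5,0]}
    - {"offset":[0,0,0]}
  gripper: 1
  grip_force: 40

```text
schema error: expected keys offset, turn
```

```bash
cat >> h.py <<'E'
np.set_printoptions(precision=4,suppress=True)
def psi(s): R=Ro.from_rotvec(s['eef_rot']).as_matrix();return np.degrees(np.arctan2(R[1,1],R[0,1]))
def go(x,y,z,p=None,s=None):
    "shift first (tool axes now), then turn (rad)"
    s=s or monitor.sense();R=Ro.from_rotvec(s['eef_rot']).as_matrix()
    d=R.T@(np.array([x,y,z])-s['position'])*100
    t=0 if p is None else np.radians(psi(s)-p)
    print('cm',d.round(2),'turn',round(t,3),'now',s['position'].round(4),round(psi(s),1),'t',round(s['t'],2),'q7',s['qpos'][6].round(2))
E
python3 - <<'E'
from h import *
c=cam('top')
for n,uv,z in [('wide',(248.6,188.1),.073),('slim',(92.9,173.3),.103),('square',(247.6,124.3),.083),('oblong',(332.9,217.6),.088),('log',(324.3,135.2),.05)]: print(n,onz(c,uv,z))
s=monitor.sense();save('wrist','w1');c=cam('wrist',s)
print(proj(c,[.511,.439,.1]),s['position'],psi(s))
E
```

```text
wide [0.4796 0.0014 0.073 ]
slim [0.5111 0.435  0.103 ]
square [0.6655 0.0065 0.083 ]
oblong [ 0.3966 -0.237   0.088 ]
log [ 0.6461 -0.224   0.05  ]
[183.9752 420.2998] [0.194  0.646  0.2304] 73.28169856922985
```

View pics/w1.png

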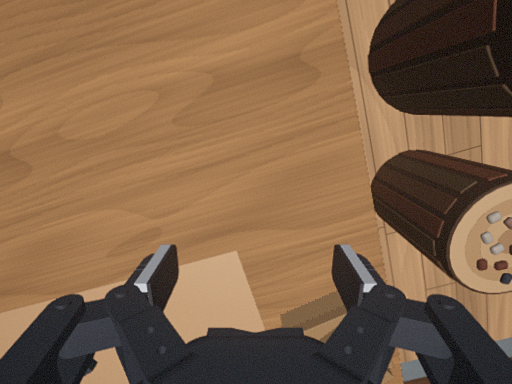

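The move was refused because each row needs a "turn" key. The wrist view is still at the start pose and shows the fingers at (160,270) and (350,270). I'll redo the move.

Emit:
jog_arm:
  motion:
    - {"offset":[-5.2,-1.5,0],"turn":0}
    - {"offset":[-5.2,-1.5,0],"turn":0}
    - {"offset":[-5.2,-1.5,0],"turn":0}
    - {"offset":[-5.2,-1.5,0],"turn":0}
    - {"offset":[-5.2,-1.5,0],"turn":0}
    - {"offset":[-5.2,-1.5,0],"turn":0}
    - {"offset":[-4,-1.5,0],"turn":0}
    - {"offset":[0,0,0],"turn":0}
  gripper: 1
  grip_force: 40

```text
t: 1.15
position: [0.5052, 0.4401, 0.231]
eef_rot: [0.469, 3.104, -0.003]
ft_force: [-1.3, 0.8, -0.6]
width: 1.001
grip_force: 0.0
```

```bash
python3 - <<'E'
from h import *
s=monitor.sense();save('wrist','w2');c=cam('wrist',s)
print(proj(c,[.511,.437,.1]),proj(c,s['position']));go(.511,.437,.07)
E
```

```text
[254.1582 192.4149] [255.6295 245.8532]
cm [-0.97 -0.29 16.09] turn 0 now [0.5026 0.4428 0.2309] 73.1 t 1.2 q7 0.51
```

View pics/w2.png

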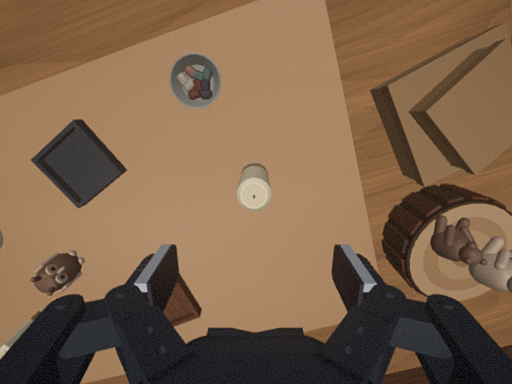

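The slim candle's top is centred at (254,194), with the wick near (254,197). The square tray (78,163), the owl (57,272) and the jar (195,80) are also in view.

```bash
python3 - <<'E'
from h import *
s=monitor.sense();c=cam('wrist',s)
im=cv2.imread('pics/w2.png');h=cv2.cvtColor(im,cv2.COLOR_BGR2HSV)
m=((h[:,:,2]>215)&(h[:,:,1]<90))[150:230,220:290];y,x=np.nonzero(m);print(x.min()+220,x.max()+220,y.min()+150,y.max()+150)
print(onz(c,(254,194),.1),onz(c,(254,197),.106))
p=onz(c,(254,194),.1);go(p[0],p[1],.07);go(p[0],p[1],.056)
# square tray rim corners
for u in [(79,119),(126,164),(79,208),(32,160)]: print(onz(c,u,.026))
E
```

```text
Traceback (most recent call last):
ValueError: zero-size array to reduction operation minimum which has no identity
```

```bash
python3 - <<'E'
from h import *
s=monitor.sense();c=cam('wrist',s)
im=cv2.imread('pics/w2.png');print(im[194,250],cv2.cvtColor(im,cv2.COLOR_BGR2HSV)[194,250])
print(onz(c,(254,194),.1),onz(c,(254,197),.106))
p=onz(c,(254,194),.1);go(p[0],p[1],.07);go(p[0],p[1],.056)
q=np.array([onz(c,u,.026)[:2] for u in [(79,119),(126,164),(79,208),(32,160)]]);print(q.mean(0),cv2.minAreaRect((q*1000).astype(np.float32)))
E
```

```text
[160 190 204] [ 20  55 204]
[0.5098 0.4392 0.1   ] [0.5112 0.4387 0.106 ]
cm [-0.79 -0.12 16.09] turn 0 now [0.5026 0.4428 0.2309] 73.1 t 1.2 q7 0.51
cm [-0.79 -0.12 17.49] turn 0 now [0.5026 0.4428 0.2309] 73.1 t 1.2 q7 0.51
[0.4235 0.2217] ((422.0025329589844, 220.7721710205078), (84.33563995361328, 97.9227066040039), 22.4335994720459)
```

Emit:
jog_arm:
  motion:
    - {"offset":[-0.9,-0.2,0],"turn":0}
    - {"offset":[0,0,4],"turn":0}
    - {"offset":[0,0,4],"turn":0}
    - {"offset":[0,0,3.5],"turn":0}
    - {"offset":[0,0,3],"turn":0}
    - {"offset":[0,0,2],"turn":0}
    - {"offset":[0,0,1],"turn":0}
    - {"offset":[0,0,0],"turn":0}

```text
t: 2.2
position: [0.5089, 0.4404, 0.0562]
eef_rot: [-0.456, -3.108, 0.0]
ft_force: [0.6, -0.1, -0.5]
width: 1.002
grip_force: 0.0
```

Emit:
jog_arm:
  motion:
    - {"offset":[0,0,0],"turn":0}
    - {"offset":[0,0,0],"turn":0}
    - {"offset":[0,0,0],"turn":0}
    - {"offset":[0,0,0],"turn":0}
    - {"offset":[0,0,0],"turn":0}
    - {"offset":[0,0,0],"turn":0}
  gripper: 0

```text
t: 2.95
position: [0.5096, 0.4403, 0.0572]
eef_rot: [0.457, 3.107, 0.001]
ft_force: [-1.4, -1.7, 6.3]
width: 0.435
grip_force: 39.5
```

Emit:
jog_arm:
  motion:
    - {"offset":[0,0,-1],"turn":0}
    - {"offset":[0,0,-3],"turn":0}
    - {"offset":[0,0,-4],"turn":0}
    - {"offset":[0,0,-4],"turn":0}
    - {"offset":[0,0,-3],"turn":0}
    - {"offset":[-2,-3,0],"turn":0}
    - {"offset":[-3.3,-4.5,0],"turn":0}
    - {"offset":[-3.3,-4.5,0],"turn":0}

```text
t: 3.95
position: [0.5571, 0.2992, 0.2066]
eef_rot: [0.455, 3.108, 0.0]
ft_force: [0.9, 0.4, -0.7]
width: 0.435
grip_force: 39.9
```

Emit:
jog_arm:
  motion:
    - {"offset":[-3.3,-4.5,0],"turn":0}
    - {"offset":[-3.3,-4.5,0],"turn":0}
    - {"offset":[-3.3,-4.5,0],"turn":0}
    - {"offset":[-3.3,-4.5,0],"turn":0}
    - {"offset":[-3.3,-4.5,0],"turn":0}
    - {"offset":[-3.3,-4.5,0],"turn":0}
    - {"offset":[-3.3,-4.5,0],"turn":0}
    - {"offset":[-3.3,-4.5,0],"turn":0}

```text
t: 4.95
position: [0.7065, -0.1216, 0.2065]
eef_rot: [-0.456, -3.108, -0.001]
ft_force: [1.5, 0.2, -0.6]
width: 0.434
grip_force: 39.9
```

Emit:
jog_arm:
  motion:
    - {"offset":[-3.3,-4.5,0],"turn":0}
    - {"offset":[-3.3,-4.5,0],"turn":0}
    - {"offset":[-1.5,-2,0],"turn":0}
    - {"offset":[0,0,0],"turn":0}
    - {"offset":[0,0,0],"turn":0}

```text
t: 5.58
position: [0.7522, -0.2473, 0.206]
eef_rot: [-0.455, -3.108, -0.002]
ft_force: [0.2, 0.3, -1.0]
width: 0.437
grip_force: 39.9
```

```bash
python3 - <<'E'
from h import *
s=monitor.sense();save('wrist','w3');c=cam('wrist',s)
print(proj(c,[.643,-.22,.05]),s['width'],s['ft_force']);go(.643,-.22,s['position'][2])
E
```

```text
[249.8741  75.8135] 0.4367862313208122 [ 0.2184  0.2828 -0.9664]
cm [11.24 -0.57  0.03] turn 0 now [ 0.7523 -0.2467  0.2062] 73.4 t 5.62 q7 1.63
```

View pics/w3.png

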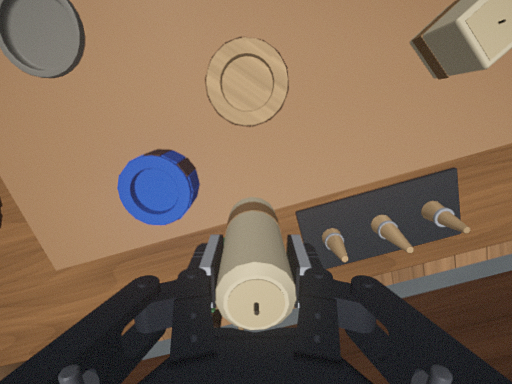

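The log's pale top is centred at (247,82) with the seat clear. The held candle sits at (255,300), the blue look-alike at (158,188), the grey dish at (40,30) and the square candle at (480,38).

```bash
python3 - <<'E'
from h import *
s=monitor.sense();c=cam('wrist',s)
p=onz(c,(247,82),.05);print(p);go(p[0],p[1],.0952);print('dish',onz(c,(41,31),.02))
print('cand',onz(c,(256,303),s['position'][2]+.044))
E
```

```text
[ 0.648  -0.2241  0.05  ]
cm [10.64 -0.83 11.11] turn 0 now [ 0.7523 -0.2467  0.2062] 73.4 t 5.62 q7 1.63
dish [ 0.5287 -0.4254  0.02  ]
cand [ 0.7572 -0.2482  0.2502]
```

Emit:
jog_arm:
  motion:
    - {"offset":[3,-0.3,0],"turn":0}
    - {"offset":[4.9,-0.3,0],"turn":0}
    - {"offset":[3,-0.2,0],"turn":0}
    - {"offset":[0,0,3],"turn":0}
    - {"offset":[0,0,4],"turn":0}
    - {"offset":[0,0,2],"turn":0}
    - {"offset":[0,0,0],"turn":0}

```text
t: 6.5
position: [0.6447, -0.2239, 0.1151]
eef_rot: [-0.454, -3.106, -0.001]
ft_force: [0.4, -0.2, -1.2]
width: 0.438
grip_force: 39.9
```

Emit:
jog_arm:
  motion:
    - {"offset":[0,0,0.8],"turn":0}
    - {"offset":[0,0,0.6],"turn":0}
    - {"offset":[0,0,0.5],"turn":0}
    - {"offset":[0,0,0.2],"turn":0}
    - {"offset":[0,0,0],"turn":0}
    - {"offset":[0,0,0],"turn":0}

```text
t: 7.25
position: [0.6455, -0.2252, 0.0954]
eef_rot: [0.457, 3.108, 0.0]
ft_force: [-0.5, -0.1, -1.5]
width: 0.439
grip_force: 39.9
```

```bash
python3 - <<'E'
from h import *
s=monitor.sense();print(s['position'],s['ft_force']);save('scene','s1')
im=cv2.imread('pics/s1.png')[180:300,80:240];cv2.imwrite('pics/s1c.png',cv2.resize(im,None,fx=4,fy=4))
E
```

```text
[ 0.6455 -0.2252  0.0954] [-0.4918 -0.1166 -1.5454]
```

Emit:
jog_arm:
  motion:
    - {"offset":[0,0,0.1],"turn":0}
    - {"offset":[0,0,0.1],"turn":0}
    - {"offset":[0,0,0],"turn":0}
    - {"offset":[0,0,0],"turn":0}

```text
t: 7.8
position: [0.6463, -0.2259, 0.0949]
eef_rot: [0.457, 3.106, -0.001]
ft_force: [-1.1, 0.1, 7.5]
width: 0.435
grip_force: 38.8
```

View pics/s1c.png

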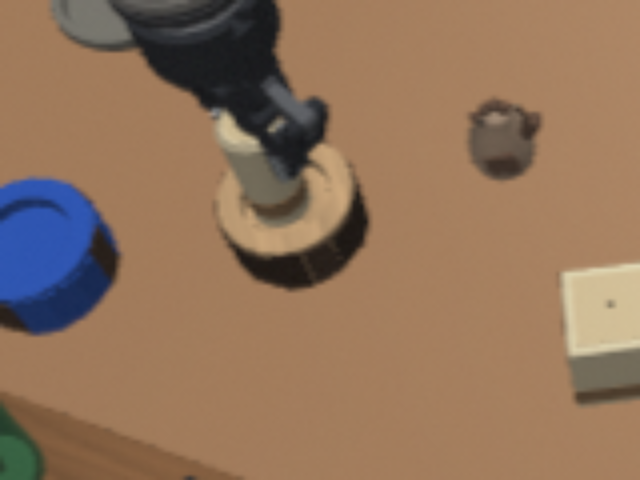

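Contact at the expected height: the slim candle is seated in the log at crop (268,195). Releasing and checking.

Emit:
jog_arm:
  motion:
    - {"offset":[0,0,0],"turn":0}
    - {"offset":[0,0,0],"turn":0}
    - {"offset":[0,0,0],"turn":0}
    - {"offset":[0,0,0],"turn":0}
    - {"offset":[0,0,-2],"turn":0}
    - {"offset":[0,0,-4],"turn":0}
    - {"offset":[0,0,-4],"turn":0}
    - {"offset":[0,0,-3],"turn":0}
  gripper: 1

```text
t: 8.8
position: [0.6462, -0.2257, 0.2271]
eef_rot: [0.457, 3.105, -0.001]
ft_force: [1.0, -0.2, 0.7]
width: 1.003
grip_force: 0.0
```

```bash
python3 - <<'E'
from h import *
s=monitor.sense();print(s['position'],s['ft_force'],s['width']);save('wrist','w4');c=cam('wrist',s)
go(.3975,-.236,.23,77.8)
E
```

```text
[ 0.6462 -0.2257  0.2271] [ 0.9889 -0.1631  0.6889] 1.0026844325306283
cm [23.71 -8.14 -0.09] turn -0.079 now [ 0.648  -0.2264  0.2314] 73.3 t 8.85 q7 1.63
```

View pics/w4.png

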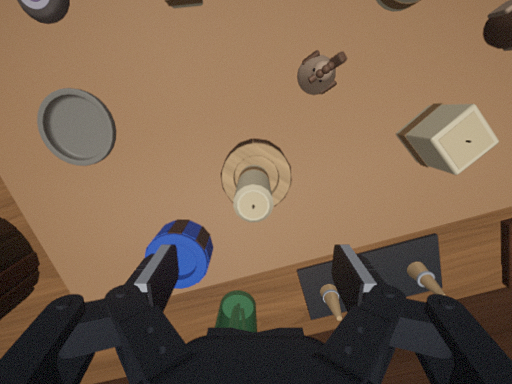

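The slim candle stands upright in the log, with its top at (253,204) and the log at (256,177). The dish is at (77,126) and the hen at (320,75), undisturbed. Next is the oblong candle.

```bash
python3 - <<'E'
from h import *
s=monitor.sense();c=cam('wrist',s)
print('slim',onz(c,(253,204),.138),'log',onz(c,(256,176.5),.05),'dish',onz(c,(77,126),.02))
E
```

```text
slim [ 0.6541 -0.2304  0.138 ] log [ 0.6506 -0.2259  0.05  ] dish [ 0.526  -0.4306  0.02  ]
```

Emit:
jog_arm:
  motion:
    - {"offset":[3,-1,0],"turn":0}
    - {"offset":[5,-1.7,0],"turn":0}
    - {"offset":[5,-1.7,0],"turn":0}
    - {"offset":[5,-1.7,0],"turn":0}
    - {"offset":[4,-1.4,0],"turn":0}
    - {"offset":[1.7,-0.6,0],"turn":-0.08}
    - {"offset":[0,0,0],"turn":0}
    - {"offset":[0,0,0],"turn":0}

```text
t: 9.85
position: [0.3965, -0.2347, 0.2241]
eef_rot: [0.333, 3.122, -0.0]
ft_force: [-0.3, 0.1, -0.8]
width: 0.999
grip_force: 0.0
```

```bash
python3 - <<'E'
from h import *
s=monitor.sense();im=save('wrist','w5');c=cam('wrist',s)
go(.3975,-.236,.056)
cv2.imwrite('pics/w5c.png',cv2.resize(im[120:270,170:340,::-1],None,fx=4,fy=4))
E
```

```text
cm [-0.1  -0.12 16.78] turn 0 now [ 0.3965 -0.2345  0.2238] 77.8 t 9.9 q7 1.81
```

View pics/w5c.png

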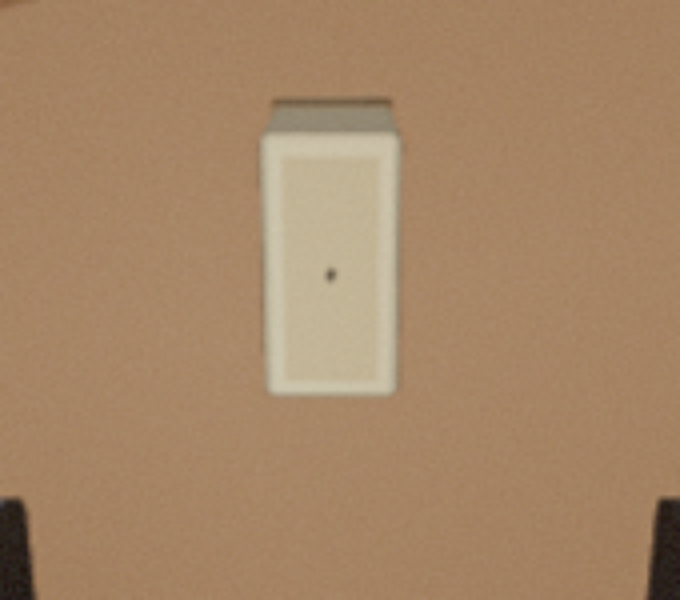

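The oblong candle is square to the gripper, with its top face centred at crop (332,264), which is image (253,186).

```bash
python3 - <<'E'
from h import *
s=monitor.sense();c=cam('wrist',s)
p=onz(c,(253,186),.085);print(p);go(p[0],p[1],.042)
E
```

```text
[ 0.3974 -0.2372  0.085 ]
cm [-0.11 -0.23 18.18] turn 0 now [ 0.3965 -0.2345  0.2238] 77.8 t 9.9 q7 1.81
```

Emit:
jog_arm:
  motion:
    - {"offset":[-0.1,-0.2,2],"turn":0}
    - {"offset":[0,0,4],"turn":0}
    - {"offset":[0,0,4],"turn":0}
    - {"offset":[0,0,4],"turn":0}
    - {"offset":[0,0,2.7],"turn":0}
    - {"offset":[0,0,1.5],"turn":0}
    - {"offset":[0,0,0],"turn":0}
    - {"offset":[0,0,0],"turn":0}

```text
t: 10.9
position: [0.3966, -0.2371, 0.0421]
eef_rot: [0.332, 3.123, -0.001]
ft_force: [-0.0, 0.0, 0.3]
width: 1.002
grip_force: 0.0
```

Emit:
jog_arm:
  motion:
    - {"offset":[0,0,0],"turn":0}
    - {"offset":[0,0,0],"turn":0}
    - {"offset":[0,0,0],"turn":0}
    - {"offset":[0,0,0],"turn":0}
    - {"offset":[0,0,0],"turn":0}
    - {"offset":[0,0,0],"turn":0}
  gripper: 0
  grip_force: 50

```text
t: 11.65
position: [0.396, -0.2369, 0.0418]
eef_rot: [0.332, 3.123, -0.0]
ft_force: [-1.3, 0.3, 6.6]
width: 0.438
grip_force: 49.7
```

```bash
python3 - <<'E'
from h import *
s=monitor.sense();print(s['qpos']);go(.656,.246,.18,97)
go(.656,.246-.115,.18,97)
E
```

```text
[ 0.2202  0.4363  0.2217  2.2118 -0.1919  0.51    1.9484]
cm [-15.26  52.68 -13.81] turn -0.334 now [ 0.396  -0.2369  0.0418] 77.9 t 11.65 q7 1.95
cm [-17.68  41.44 -13.8 ] turn -0.334 now [ 0.396  -0.2369  0.0418] 77.9 t 11.65 q7 1.95
```

Emit:
jog_arm:
  motion:
    - {"offset":[0,0,-1],"turn":0}
    - {"offset":[0,0,-3],"turn":0}
    - {"offset":[0,0,-4],"turn":0}
    - {"offset":[0,0,-4],"turn":0}
    - {"offset":[0,0,-3],"turn":0}
    - {"offset":[-1.2,2.5,0],"turn":0}
    - {"offset":[-2.4,5.2,0],"turn":0}
    - {"offset":[-2.4,5.2,0],"turn":0}

```text
t: 12.65
position: [0.4819, -0.1223, 0.1919]
eef_rot: [0.335, 3.123, -0.0]
ft_force: [1.2, -0.8, -1.6]
width: 0.443
grip_force: 50.6
```

Emit:
jog_arm:
  motion:
    - {"offset":[-2.4,5.2,0],"turn":0}
    - {"offset":[-2.4,5.2,0],"turn":0}
    - {"offset":[-2.4,5.2,0],"turn":0}
    - {"offset":[-2.4,5.2,0],"turn":0}
    - {"offset":[-2.4,5.2,0],"turn":0}
    - {"offset":[-2.4,5.2,0],"turn":0}
    - {"offset":[-2.4,5.2,0],"turn":0}
    - {"offset":[-2.4,5.2,0],"turn":0}

```text
t: 13.65
position: [0.7572, 0.2443, 0.1913]
eef_rot: [-0.332, -3.123, 0.001]
ft_force: [1.5, -0.1, -1.2]
width: 0.439
grip_force: 50.6
```

Emit:
jog_arm:
  motion:
    - {"offset":[-1,2,0],"turn":-0.1}
    - {"offset":[0,0,0],"turn":-0.13}
    - {"offset":[0,0,0],"turn":-0.1}
    - {"offset":[0,0,0],"turn":0}
    - {"offset":[0,0,0],"turn":0}

```text
t: 14.28
position: [0.7704, 0.2603, 0.1912]
eef_rot: [0.182, -3.136, 0.001]
ft_force: [0.4, -1.1, -1.3]
width: 0.442
grip_force: 50.7
```

```bash
python3 - <<'E'
from h import *
s=monitor.sense();im=save('wrist','w6');c=cam('wrist',s)
go(.656,.246,.056,97);print(proj(c,[.656,.246,.026]))
E
```

```text
cm [11.53 -0.1  13.53] turn -0.006 now [0.7705 0.2604 0.1913] 96.7 t 14.32 q7 1.31
[254.2868  74.0549]
```

View pics/w6.png

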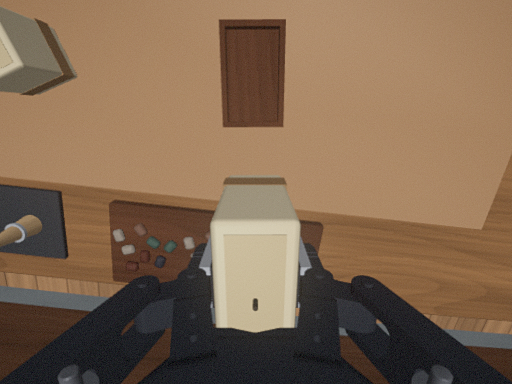

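The oblong tray's rim corners are (220,20), (285,20), (284,127) and (223,127), in line with the held candle.

```bash
python3 - <<'E'
from h import *
s=monitor.sense();c=cam('wrist',s)
q=np.array([onz(c,u,.026)[:2] for u in [(220,20),(285,20),(284,127),(223,127)]]);print(cv2.minAreaRect((q*1000).astype(np.float32)));p=q.mean(0);print(p)
go(p[0],p[1],.0558,97)
print('cand wick',onz(c,(255,303),s['position'][2]-.042+.089))
E
```

```text
((658.291748046875, 245.39627075195312), (105.40362548828125, 68.57606506347656), 6.637031555175781)
[0.6583 0.245 ]
cm [11.31 -0.23 13.55] turn -0.006 now [0.7705 0.2604 0.1913] 96.7 t 14.32 q7 1.31
cand wick [0.773  0.2601 0.2383]
```

Emit:
jog_arm:
  motion:
    - {"offset":[3,-0.2,0],"turn":0}
    - {"offset":[5,0,0],"turn":0}
    - {"offset":[3.4,0,0],"turn":0}
    - {"offset":[0,0,3.5],"turn":0}
    - {"offset":[0,0,4],"turn":0}
    - {"offset":[0,0,3],"turn":0}
    - {"offset":[0,0,1],"turn":0}
    - {"offset":[0,0,0],"turn":0}

```text
t: 15.32
position: [0.6578, 0.2451, 0.0764]
eef_rot: [0.185, -3.136, 0.0]
ft_force: [-0.0, 0.3, -2.1]
width: 0.439
grip_force: 50.7
```

Emit:
jog_arm:
  motion:
    - {"offset":[0,0,0.8],"turn":0}
    - {"offset":[0,0,0.6],"turn":0}
    - {"offset":[0,0,0.4],"turn":0}
    - {"offset":[0,0,0.2],"turn":0}
    - {"offset":[0,0,0],"turn":0}
    - {"offset":[0,0,0],"turn":0}

```text
t: 16.08
position: [0.6578, 0.2451, 0.0565]
eef_rot: [-0.186, 3.136, 0.0]
ft_force: [0.2, -0.1, -1.7]
width: 0.439
grip_force: 50.7
```

Emit:
jog_arm:
  motion:
    - {"offset":[0,0,0.1],"turn":0}
    - {"offset":[0,0,0.1],"turn":0}
    - {"offset":[0,0,0],"turn":0}
    - {"offset":[0,0,0],"turn":0}

```text
t: 16.58
position: [0.658, 0.2451, 0.0559]
eef_rot: [-0.185, 3.136, 0.001]
ft_force: [-4.5, -1.3, 8.4]
width: 0.439
grip_force: 51.8
```

Emit:
jog_arm:
  motion:
    - {"offset":[0,0,0],"turn":0}
    - {"offset":[0,0,0],"turn":0}
    - {"offset":[0,0,0],"turn":0}
    - {"offset":[0,0,0],"turn":0}
    - {"offset":[0,0,-2],"turn":0}
    - {"offset":[0,0,-5],"turn":0}
    - {"offset":[0,0,-6],"turn":0}
    - {"offset":[0,0,-4.4],"turn":0}
  gripper: 1

```text
t: 17.58
position: [0.6586, 0.2453, 0.2332]
eef_rot: [-0.185, 3.132, 0.002]
ft_force: [0.6, -0.1, -0.8]
width: 1.003
grip_force: 0.0
```

```bash
python3 - <<'E'
from h import *
s=monitor.sense();im=save('wrist','w7');c=cam('wrist',s)
go(.6655,.0075,.23,116.7)
print(proj(c,[.6583,.245,.026]),proj(c,[.6583,.245,.099]))
cv2.imwrite('pics/w7c.png',cv2.resize(im[80:300,140:370,::-1],None,fx=2.6,fy=2.6))
E
```

```text
cm [  2.39 -23.78   0.84] turn -0.348 now [0.6612 0.2464 0.2397] 96.7 t 17.62 q7 1.26
[254.693  170.7008] [254.8213 185.3742]
```

View pics/w7c.png

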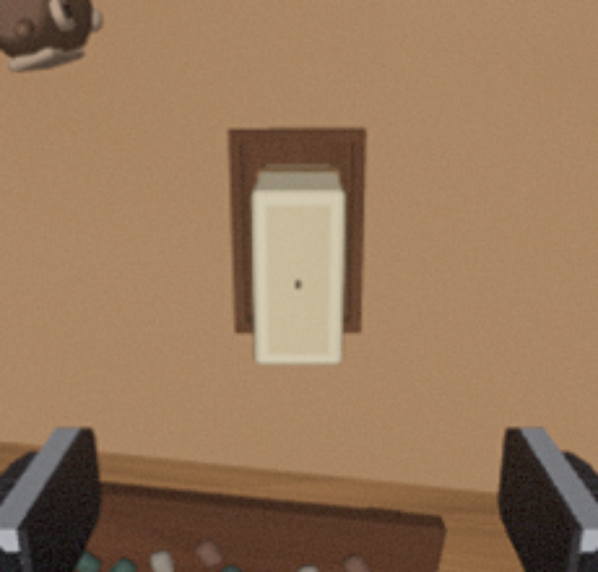

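The oblong candle stands in line inside the tray, with the candle top at crop (298,276) and the tray at (297,228), which matches the prediction. On to the square candle.

Emit:
jog_arm:
  motion:
    - {"offset":[0.4,-3,0],"turn":0}
    - {"offset":[0.5,-5.2,0],"turn":0}
    - {"offset":[0.5,-5.2,0],"turn":0}
    - {"offset":[0.5,-5.2,0],"turn":0}
    - {"offset":[0.5,-5.2,0],"turn":-0.1}
    - {"offset":[0,0,0.8],"turn":-0.15}
    - {"offset":[0,0,0],"turn":-0.1}
    - {"offset":[0,0,0],"turn":0}

```text
t: 18.62
position: [0.6621, 0.0057, 0.2214]
eef_rot: [-0.727, 3.055, 0.0]
ft_force: [0.1, -0.4, -0.2]
width: 1.0
grip_force: 0.0
```

```bash
python3 - <<'E'
from h import *
s=monitor.sense();im=save('wrist','w8');c=cam('wrist',s)
go(.6655,.0075,.035,116.7)
cv2.imwrite('pics/w8c.png',cv2.resize(im[120:270,170:340,::-1],None,fx=4,fy=4))
E
```

```text
cm [-0.35 -0.   18.63] turn 0.0 now [0.6622 0.0059 0.2213] 116.7 t 18.68 q7 1.94
```

View pics/w8c.png

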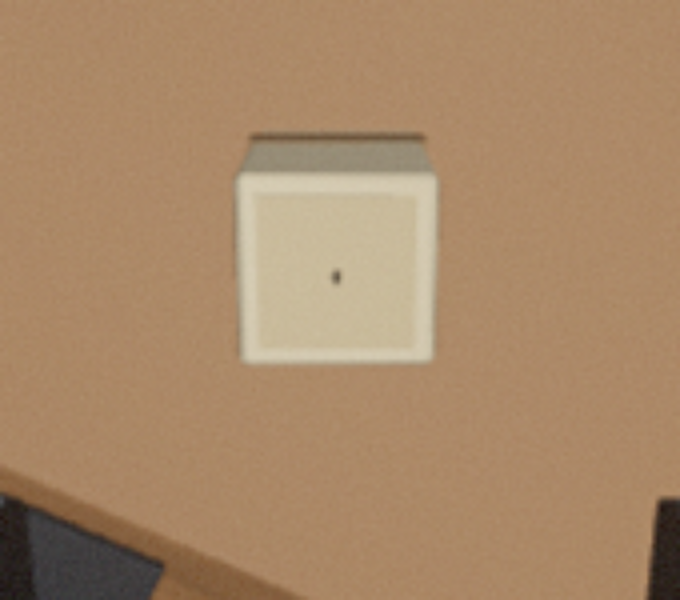

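The square candle's top is centred at crop (337,267), which is image (254,187), and it is square to the gripper.

```bash
python3 - <<'E'
from h import *
s=monitor.sense();c=cam('wrist',s)
p=onz(c,(254.4,186.8),.08);print(p);go(p[0],p[1],.035)
E
```

```text
[0.665  0.0062 0.08  ]
cm [-0.24 -0.1  18.63] turn 0 now [0.6622 0.0059 0.2213] 116.7 t 18.68 q7 1.94
```

Emit:
jog_arm:
  motion:
    - {"offset":[-0.2,-0.1,2],"turn":0}
    - {"offset":[0,0,4],"turn":0}
    - {"offset":[0,0,4],"turn":0}
    - {"offset":[0,0,4],"turn":0}
    - {"offset":[0,0,3],"turn":0}
    - {"offset":[0,0,1.6],"turn":0}
    - {"offset":[0,0,0],"turn":0}
    - {"offset":[0,0,0],"turn":0}

```text
t: 19.68
position: [0.6651, 0.006, 0.0354]
eef_rot: [-0.728, 3.054, -0.001]
ft_force: [-0.0, -0.0, 0.7]
width: 1.003
grip_force: 0.0
```

Emit:
jog_arm:
  motion:
    - {"offset":[0,0,0],"turn":0}
    - {"offset":[0,0,0],"turn":0}
    - {"offset":[0,0,0],"turn":0}
    - {"offset":[0,0,0],"turn":0}
    - {"offset":[0,0,0],"turn":0}
  gripper: 0

```text
t: 20.3
position: [0.6651, 0.0059, 0.0355]
eef_rot: [-0.728, 3.054, -0.0]
ft_force: [-1.2, -0.1, 5.8]
width: 0.653
grip_force: 54.2
```

```bash
python3 - <<'E'
from h import *
go(.532,.272,.185,109.3)
E
```

```text
cm [ -0.15  29.74 -14.97] turn 0.131 now [0.6651 0.0059 0.0355] 116.8 t 20.3 q7 1.94
```

Emit:
jog_arm:
  motion:
    - {"offset":[0,0,-1],"turn":0}
    - {"offset":[0,0,-3],"turn":0}
    - {"offset":[0,0,-4],"turn":0}
    - {"offset":[0,0,-4],"turn":0}
    - {"offset":[0,0,-3],"turn":0}
    - {"offset":[0,2.5,0],"turn":0}
    - {"offset":[0,5,0],"turn":0}
    - {"offset":[0,5,0],"turn":0}

```text
t: 21.3
position: [0.6065, 0.1183, 0.1843]
eef_rot: [0.727, -3.056, -0.0]
ft_force: [0.4, 0.7, -2.9]
width: 0.652
grip_force: 53.9
```

Emit:
jog_arm:
  motion:
    - {"offset":[0,5,0],"turn":0}
    - {"offset":[0,5,0],"turn":0}
    - {"offset":[-0.1,5,0],"turn":0}
    - {"offset":[0,2.2,0],"turn":0}
    - {"offset":[0,0,0],"turn":0.13}
    - {"offset":[0,0,0],"turn":0}
    - {"offset":[0,0,0],"turn":0}

```text
t: 22.18
position: [0.531, 0.2708, 0.1843]
eef_rot: [0.531, -3.096, 0.001]
ft_force: [-0.7, -0.9, -2.9]
width: 0.65
grip_force: 54.0
```

```bash
python3 - <<'E'
from h import *
s=monitor.sense();im=save('wrist','w9');c=cam('wrist',s)
go(.425,.218,.05,109.3);print(proj(c,[.425,.218,.026]))
E
```

```text
cm [11.76 -1.45 13.43] turn 0.002 now [0.5311 0.2708 0.1842] 109.4 t 22.23 q7 1.32
[241.341   70.8586]
```

View pics/w9.png

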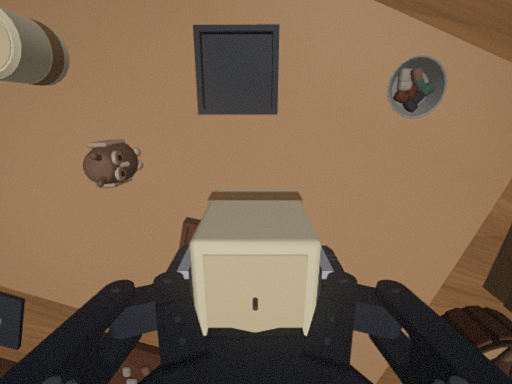

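The square tray's rim corners are (194,25), (279,25), (277,115) and (197,115), in line with the held candle. The owl at (112,163) is clear.

```bash
python3 - <<'E'
from h import *
s=monitor.sense();c=cam('wrist',s)
q=np.array([onz(c,u,.026)[:2] for u in [(194,25),(279,25),(277,115),(197,115)]]);print(cv2.minAreaRect((q*1000).astype(np.float32)));p=q.mean(0);print(p)
go(p[0],p[1],.0495)
print('cand wick',onz(c,(255,304),s['position'][2]-.0355+.083))
E
```

```text
((427.7340087890625, 213.37631225585938), (86.00570678710938, 86.79911804199219), 19.35663414001465)
[0.4276 0.2139]
cm [11.66 -1.92 13.48] turn 0 now [0.5311 0.2708 0.1842] 109.4 t 22.23 q7 1.32
cand wick [0.5336 0.2711 0.2317]
```

Emit:
jog_arm:
  motion:
    - {"offset":[3,-0.9,0],"turn":0}
    - {"offset":[5.2,-1,0],"turn":0}
    - {"offset":[3.5,0,0],"turn":0}
    - {"offset":[0,0,3.5],"turn":0}
    - {"offset":[0,0,4],"turn":0}
    - {"offset":[0,0,3],"turn":0}
    - {"offset":[0,0,1],"turn":0}
    - {"offset":[0,0,0],"turn":0}

```text
t: 23.22
position: [0.4271, 0.2145, 0.0693]
eef_rot: [0.529, -3.096, 0.0]
ft_force: [0.8, -0.2, -1.8]
width: 0.65
grip_force: 53.8
```

Emit:
jog_arm:
  motion:
    - {"offset":[0,0,0.8],"turn":0}
    - {"offset":[0,0,0.6],"turn":0}
    - {"offset":[0,0,0.3],"turn":0}
    - {"offset":[0,0,0.2],"turn":0}
    - {"offset":[0,0,0],"turn":0}
    - {"offset":[0,0,0],"turn":0}

```text
t: 23.98
position: [0.4271, 0.2148, 0.0504]
eef_rot: [-0.529, 3.097, 0.0]
ft_force: [-1.0, 0.2, -2.3]
width: 0.65
grip_force: 53.9
```

Emit:
jog_arm:
  motion:
    - {"offset":[0,0,0.1],"turn":0}
    - {"offset":[0,0,0.1],"turn":0}
    - {"offset":[0,0,0],"turn":0}
    - {"offset":[0,0,0],"turn":0}

```text
t: 24.48
position: [0.4272, 0.2148, 0.0494]
eef_rot: [-0.528, 3.096, 0.0]
ft_force: [-3.4, -1.5, 13.4]
width: 0.649
grip_force: 55.7
```

Emit:
jog_arm:
  motion:
    - {"offset":[0,0,0],"turn":0}
    - {"offset":[0,0,0],"turn":0}
    - {"offset":[0,0,0],"turn":0}
    - {"offset":[0,0,0],"turn":0}
    - {"offset":[0,0,-2],"turn":0}
    - {"offset":[0,0,-5],"turn":0}
    - {"offset":[0,0,-6],"turn":0}
    - {"offset":[0,0,-4.4],"turn":0}
  gripper: 1

```text
t: 25.48
position: [0.4273, 0.2149, 0.2248]
eef_rot: [-0.528, 3.095, 0.001]
ft_force: [0.6, 0.6, -0.0]
width: 1.001
grip_force: 0.0
```

```bash
python3 - <<'E'
from h import *
s=monitor.sense();save('wrist','w10')
go(.4795,.0015,.22)
E
```

```text
cm [  2.44 -21.92   0.91] turn 0 now [0.4298 0.2164 0.2299] 109.4 t 25.52 q7 1.3
```

Emit:
jog_arm:
  motion:
    - {"offset":[0.4,-3,0],"turn":0}
    - {"offset":[0.5,-5,0],"turn":0}
    - {"offset":[0.5,-5,0],"turn":0}
    - {"offset":[0.5,-5,0],"turn":0}
    - {"offset":[0.4,-3.8,0],"turn":0.15}
    - {"offset":[0,0,0.5],"turn":0.18}
    - {"offset":[0,0,0],"turn":0.18}
    - {"offset":[0,0,0],"turn":0}

```text
t: 26.52
position: [0.4774, 0.0013, 0.2169]
eef_rot: [-0.267, -3.13, 0.0]
ft_force: [-0.8, 0.1, -0.8]
width: 0.997
grip_force: 0.0
```

```bash
cat > w.py <<'E'
from h import *
import sys
s=monitor.sense();im=save('wrist',sys.argv[1])[:,:,::-1].copy();c=cam('wrist',s)
hsv=cv2.cvtColor(im,cv2.COLOR_BGR2HSV);u0=proj(c,[.4795,.0015,.07]).round().astype(int);print(u0)
m=((hsv[:,:,1]<90)&(hsv[:,:,2]>175)).astype(np.uint8);m=cv2.morphologyEx(m,cv2.MORPH_CLOSE,np.ones((5,5)))
n,l,st,ce=cv2.connectedComponentsWithStats(m);k=l[u0[1]-4,u0[0]+5];print(k,st[k],ce[k],im[u0[1]-4,u0[0]+5])
cs,_=cv2.findContours((l==k).astype(np.uint8),0,2);e=cv2.fitEllipse(cs[0]);print(e)
p=onz(c,e[0],.07);print(p);go(p[0],p[1],.025)
E
python3 w.py w11
```

```text
[256 185]
2 [ 227  158   53   52 2131] [253.0206 182.8686] [149 178 193]
((253.07675170898438, 182.80355834960938), (51.27261734008789, 51.542457580566406), 100.72361755371094)
[ 0.4766 -0.0009  0.07  ]
cm [ 0.04 -0.25 19.2 ] turn 0 now [0.4775 0.0015 0.217 ] 80.4 t 26.57 q7 1.31
```

Emit:
jog_arm:
  motion:
    - {"offset":[0,-0.2,2],"turn":0}
    - {"offset":[0,0,4],"turn":0}
    - {"offset":[0,0,4],"turn":0}
    - {"offset":[0,0,4],"turn":0}
    - {"offset":[0,0,3],"turn":0}
    - {"offset":[0,0,1.9],"turn":0}
    - {"offset":[0,0,0],"turn":0}
    - {"offset":[0,0,0],"turn":0}

```text
t: 27.58
position: [0.4778, -0.0005, 0.0289]
eef_rot: [0.267, 3.129, 0.0]
ft_force: [0.8, -0.2, -0.2]
width: 0.995
grip_force: 0.0
```

Emit:
jog_arm:
  motion:
    - {"offset":[0,0,0],"turn":0}
    - {"offset":[0,0,0],"turn":0}
    - {"offset":[0,0,0],"turn":0}
    - {"offset":[0,0,0],"turn":0}
    - {"offset":[0,0,0],"turn":0}
  gripper: 0

```text
t: 28.2
position: [0.478, -0.0005, 0.0295]
eef_rot: [0.269, 3.128, 0.001]
ft_force: [-1.9, -0.4, 7.7]
width: 0.732
grip_force: 53.8
```

```bash
python3 - <<'E'
from h import *
s=monitor.sense();print(s['width'])
x=Ro.from_rotvec(s['eef_rot']).as_matrix()[:,0]
go(*(np.array([.527,-.428,.178])-.12*x))
E
```

```text
0.7316499977422574
cm [-24.14 -41.28 -14.85] turn 0 now [ 0.478  -0.0005  0.0295] 80.2 t 28.2 q7 1.38
```

Emit:
jog_arm:
  motion:
    - {"offset":[0,0,-1],"turn":0}
    - {"offset":[0,0,-3],"turn":0}
    - {"offset":[0,0,-4],"turn":0}
    - {"offset":[0,0,-4],"turn":0}
    - {"offset":[0,0,-3],"turn":0}
    - {"offset":[-1.2,-2,0],"turn":0}
    - {"offset":[-2.7,-4.6,0],"turn":0}
    - {"offset":[-2.7,-4.6,0],"turn":0}

```text
t: 29.2
position: [0.5235, -0.123, 0.1792]
eef_rot: [0.267, 3.129, 0.001]
ft_force: [0.4, 0.7, -2.0]
width: 0.733
grip_force: 55.4
```

Emit:
jog_arm:
  motion:
    - {"offset":[-2.7,-4.6,0],"turn":0}
    - {"offset":[-2.7,-4.6,0],"turn":0}
    - {"offset":[-2.7,-4.6,0],"turn":0}
    - {"offset":[-2.7,-4.6,0],"turn":0}
    - {"offset":[-2.7,-4.6,0],"turn":0}
    - {"offset":[-2.7,-4.6,0],"turn":0}
    - {"offset":[-1.4,-2.5,0],"turn":0}
    - {"offset":[0,0,0],"turn":0}

```text
t: 30.2
position: [0.6438, -0.4517, 0.178]
eef_rot: [-0.274, -3.128, 0.002]
ft_force: [0.3, 0.2, -2.8]
width: 0.733
grip_force: 55.4
```

```bash
python3 - <<'E'
from h import *
s=monitor.sense();im=save('wrist','w12');im=im[:,:,::-1].copy();c=cam('wrist',s)
u0=proj(c,[.527,-.428,.02]).round().astype(int);print(u0)
hsv=cv2.cvtColor(im,cv2.COLOR_BGR2HSV)
m=(hsv[:,:,1]<70).astype(np.uint8);m=cv2.morphologyEx(m,cv2.MORPH_CLOSE,np.ones((5,5)))
n,l,st,ce=cv2.connectedComponentsWithStats(m);k=l[u0[1],u0[0]];print(k,st[k],ce[k])
cs,_=cv2.findContours((l==k).astype(np.uint8),0,1);e=cv2.fitEllipse(max(cs,key=len));print(e)
p=onz(c,e[0],.02);print(p);go(p[0],p[1],.0375)
E
```

```text
[258  69]
2 [ 208   15   94  102 7539] [254.7546  65.324 ]
((254.75537109375, 65.3250732421875), (92.9504165649414, 101.37389373779297), 179.92434692382812)
[ 0.5229 -0.4309  0.02  ]
cm [12.27 -0.26 14.06] turn 0 now [ 0.6443 -0.4495  0.178 ] 80.1 t 30.25 q7 2.07
```

Emit:
jog_arm:
  motion:
    - {"offset":[3,-0.2,0],"turn":0}
    - {"offset":[5.2,0,0],"turn":0}
    - {"offset":[4,0,0],"turn":0}
    - {"offset":[0,0,3.5],"turn":0}
    - {"offset":[0,0,4],"turn":0}
    - {"offset":[0,0,3.5],"turn":0}
    - {"offset":[0,0,1],"turn":0}
    - {"offset":[0,0,0],"turn":0}

```text
t: 31.25
position: [0.5249, -0.4291, 0.0588]
eef_rot: [-0.268, -3.13, -0.001]
ft_force: [-0.4, -0.6, -1.4]
width: 0.732
grip_force: 55.3
```

Emit:
jog_arm:
  motion:
    - {"offset":[0,0,0.8],"turn":0}
    - {"offset":[0,0,0.6],"turn":0}
    - {"offset":[0,0,0.3],"turn":0}
    - {"offset":[0,0,0.2],"turn":0}
    - {"offset":[0,0,0],"turn":0}
    - {"offset":[0,0,0],"turn":0}

```text
t: 32.0
position: [0.5246, -0.4301, 0.0394]
eef_rot: [0.27, 3.13, -0.0]
ft_force: [-0.2, -0.1, -2.3]
width: 0.734
grip_force: 55.4
```

Emit:
jog_arm:
  motion:
    - {"offset":[0,0,0.1],"turn":0}
    - {"offset":[0,0,0.1],"turn":0}
    - {"offset":[0,0,0],"turn":0}
    - {"offset":[0,0,0],"turn":0}

```text
t: 32.5
position: [0.5246, -0.43, 0.0377]
eef_rot: [0.27, 3.13, -0.0]
ft_force: [-2.0, 1.9, 4.0]
width: 0.73
grip_force: 55.8
```

Emit:
jog_arm:
  motion:
    - {"offset":[0,0,0],"turn":0}
    - {"offset":[0,0,0],"turn":0}
    - {"offset":[0,0,0],"turn":0}
    - {"offset":[0,0,0],"turn":0}
    - {"offset":[0,0,-2],"turn":0}
    - {"offset":[0,0,-5],"turn":0}
    - {"offset":[0,0,-6],"turn":0}
    - {"offset":[0,0,-4.4],"turn":0}
  gripper: 1

```text
t: 33.5
position: [0.525, -0.4308, 0.2159]
eef_rot: [0.27, 3.126, -0.003]
ft_force: [0.0, -0.8, 1.0]
width: 0.996
grip_force: 0.0
```

Emit:
jog_arm:
  motion:
    - {"offset":[0,-4,0],"turn":0}
    - {"offset":[3,-4,0],"turn":0}
    - {"offset":[3,-4,0],"turn":0}
    - {"offset":[3,-3,0],"turn":0}
    - {"offset":[2,0,0],"turn":0}
    - {"offset":[0,0,0],"turn":0}
    - {"offset":[0,0,0],"turn":0}

```text
t: 34.38
position: [0.3923, -0.5585, 0.2121]
eef_rot: [0.267, 3.129, -0.0]
ft_force: [-0.6, 0.5, -0.3]
width: 1.001
grip_force: 0.0
```

```bash
python3 - <<'E'
from h import *
print(monitor.sense()['position']);a=save('top','t1');b=save('scene','s2')
A=cv2.resize(a[80:260,50:450,::-1],(800,360));B=cv2.resize(b[60:350,10:500,::-1],(400,237))
C=np.zeros((600,800,3),np.uint8);C[:360]=A;C[362:599,:400]=B
im=cv2.imread('pics/w10.png')[90:260,150:370];C[362:599,420:420+306]=cv2.resize(im,(306,237));cv2.imwrite('pics/fin.png',C)
E
```

```text
[ 0.3923 -0.5585  0.2121]
```

View pics/fin.png

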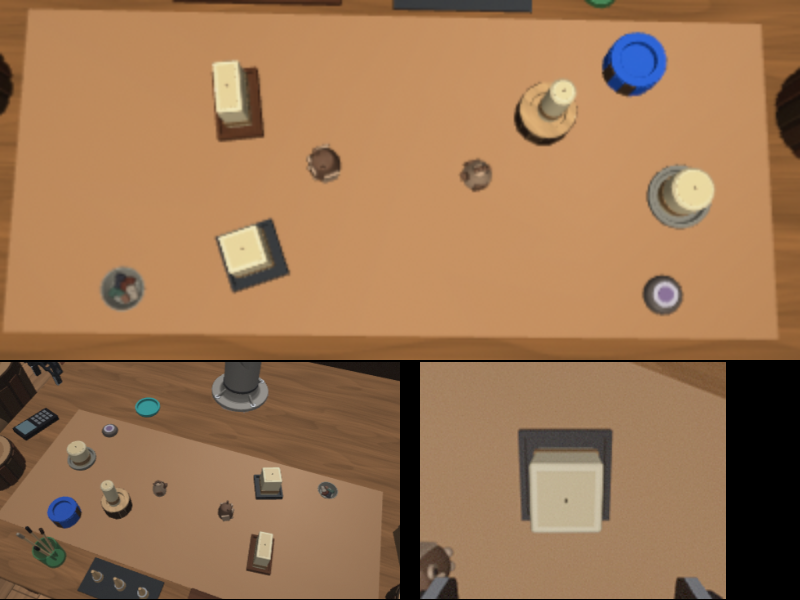

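All four candles stand upright in their holders and both figures are in place. Panel wick positions: oblong (227,86), square (242,248), slim (562,90), wide (695,187). One numeric check of centring before handing in.

```bash
python3 - <<'E'
from h import *
c=cam('top')
f=lambda u,z:onz(c,(u[0]/2+50-.25,u[1]/2+80-.25),z)[:2]
for n,w,z,h in [('wide',(695,187),.08,(.525,-.430)),('slim',(562,90),.141,(.648,-.225)),('square',(242,248),.097,(.4265,.2145)),('oblong',(227,86),.102,(.658,.2455))]:
    d=f(w,z)-np.array(h);print(n,f(w,z),d,np.hypot(*d))
print('dish',f((680,196),.02),'log',f((547,111),.05))
E
```

```text
wide [ 0.5278 -0.4291] [0.0028 0.0009] 0.00295048446742724
slim [ 0.6507 -0.2241] [0.0027 0.0009] 0.00282449759425299
square [0.4294 0.2173] [0.0029 0.0028] 0.004031596622518083
oblong [0.66   0.2466] [0.002  0.0011] 0.0022917096383392966
dish [ 0.5248 -0.4286] log [ 0.6459 -0.2208]
```

```bash
python3 -c "
from h import *
print(arm.finish_job())"
```

```text
the job is handed in; nothing more can be done
None
```

I stood all four candles upright in their own holders, about 2–6 mm off centre by the camera checks; the hen and owl look unmoved, and I handed the job in at about 34 s (no verdict was returned).

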